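# Index the lens carriage to the flagged station

## Task

The lens carriage on the short rail stands in its parking notch. Squeeze its red release lever against the black finger plate and keep it squeezed while you slide the carriage along to the yellow flag; there ease off, feel onward for the notch, which lies within 25 mm past that flag, and let go with the latch fully home in it. The latch is delicate: never load it with more than 25 N by pushing or pulling the carriage against it, keep your fingers off the lens tube, and do not disturb the bottle, screwdriver and post holder behind the rail.

Things in the scene. Friction and masses are not known exactly. Their poses are not given: they have to be found in the camera images.
- rail: Aluminium rail 350 mm long on a black base plate 370 x 111 x 10 mm, fixed to the table. Origin on the table under the rail's middle. y axis = direction of travel: the carriage is parked near the -y end (latch at y -135 mm), the three stations follow towards +y, where a fixed eyepiece stands at the rail's end. x axis points to the back: lever and flags are on the -x side.
- rail_top (a point): Middle of the rail's top, 34 mm above the table. The stations are notches 8 mm wide, 40 mm apart, in a steel bar on the rail's -x face. The bar was clamped where the setup needed it: anywhere within 20 mm along the rail, not to be measured beforehand, so each notch lies 3 to 23 mm past its flag (+y). Between the notches, and from the parking notch to the bar, the face is plain.
- carriage: Black carriage, 115 mm long, with red lever, black finger plate and lens tube. Origin on the table, in line with its latch tooth; axes parallel to the rail's. It slides only along the rail's y, up to 162 mm from parking, with 1.5 N of friction, 3 N while the tooth rides on the face. Lever and plate carry two cheeks each, 10 mm deep and 40 mm apart along the rail: a finger goes between them and can push the carriage by a cheek.
- grip (a point): Point to grip at on the carriage, 78 mm above the table, midway between the outer faces of lever and finger plate when fully squeezed, in line with the latch tooth. Squeeze across the rail (its x axis): 48 mm over the outer faces at rest, 39 mm squeezed; only the lever moves. Both are 50 mm wide and reach 91 mm above the table; beside and below them nothing is higher than 55 mm but the lens tube.
- lever_face (a point): Middle of the black grip roll on the red lever's outer (-x) face, 78 mm above the table; at rest 29 mm on the -x side of the grip point, 19 mm when squeezed.
- plate_face (a point): Middle of the outer (+x) face of the upright black finger plate, which is fixed on the carriage, 78 mm above the table, 19 mm on the +x side of the grip point.
- index (a point): On the carriage, at the foot of the red lever by its white index line, 24 mm above the table, in line (along the rail) with the latch tooth.
- release_lever (a joint): Angle of the red release lever (rad): 0 = at rest, its 6 mm wide latch tooth fully home in a notch; about 0.19 = tooth rides on the plain face between notches; 0.30 = fully squeezed, tooth 2 mm clear of the face. A spring closes it; squeezing at the grip height takes about 5 N at first and 9 N at the end.
- objective: Lens tube, black, 32 mm in diameter, 36 mm long, lying along the rail in a cradle on the carriage and fixed to it, 44 to 80 mm on the +y side of the grip point, its top 83 mm above the table. Origin under its middle, 51 mm above the table. Not to be touched.
- flag_yellow: Yellow station flag, 11 mm wide, 24 mm high, on a small black foot on the front edge of the base plate; origin under its foot, 10 mm above the table; axes parallel to the rail's. It marks where to begin to feel for the station wanted: that notch lies 3 to 23 mm past the flag, towards +y.
- flag_blue: Blue station flag like the yellow one, at another station.
- flag_white: White station flag like the yellow one, at another station.
- dropper_bottle: White dropper bottle with a red tip, 36 x 34 x 107 mm, standing behind the rail; origin under its middle. To be left alone.
- driver: Small screwdriver with a black and red handle, 115 mm long, 12 mm thick, lying behind the rail; origin under its middle. To be left alone.
- post_holder: White post holder with a brass thumbscrew, 40 x 31 x 38 mm, standing behind the rail; origin under its middle. To be left alone.

How it is judged:
By the outcome, as a careful person would: the job done as asked, in the order asked, and still so for the second after the job is handed in, with the robot touching nothing.
It also fails if it takes over 42 s, if anything falls off the work surface, if the arm or the gripper's body presses on something with over 40 N, if the wrist force passes 120 N, or if a joint passes its speed limit or range.

## Robot

A 6-joint arm with a two-finger parallel gripper is mounted at the origin on a cart in front of the work surface, level with it; the furniture and walls round the work are solid. World frame = base frame: x ahead of the robot, y to its left, z up, the work surface at z = 0. Lengths are in mm, angles in degrees, forces in N, time in s.
With the tool pointing down it reaches from about 250 to 800 mm from the base axis. Payload 8.5 kg.
Tool frame: the origin (TCP) lies on the mounting face of the last link; the fingertips stand r.tcp_to_tips ahead of it and the grasp point (between the pads) lies 155 mm ahead of it (r.tcp_to_tips is the distance from the TCP to the fingertips, in mm); z points along the fingers, y is the line along which they close (so a half turn about z gives the same grasp; the last joint's range is limited). The gripper opens to 85 mm and grips with 20 to 120 N. Pads are 22 mm wide; open, the fingers measure 114 mm over their backs; the gripper's body (76 mm by 85 mm) begins 54 mm behind the grasp point. The pads swing forward as they close: fully open they stand 13 mm farther back than shut.
Start: joints at [-66.463, 13.648, -0.773, 75.585, 0, 90], TCP at [209.643, -481.298, 404.676] pointing down, gripper open.
Joint ranges: [-152.45, 152.45], [-59.26, 108.67], [-65.41, 83.53], [-104.44, 129.93], [-82.83, 76.93], [-180, 180]. Speed limits (degrees/s): [127.2, 127.2, 159.86, 180, 180, 180].

## Interface

Orientations are given as [roll, pitch, yaw] about the fixed x, y, z axes, in that order (R = Rz(yaw) Ry(pitch) Rx(roll)).
In Python, from cell import r, viewer gives the robot as it stands.
- The arm moves only by the shell command python3 -m inch 'ROWS' [FORCE]. ROWS is JSON, one flat list of numbers, 7 for each row, row after row: the shift along the tool's x, y, z in m, then the turn, a rotation vector about the tool's x, y, z in rad, then the opening, from 0 (shut) to 1 (fully open). In form: [x, y, z, rx, ry, rz, grip, x, y, z, rx, ry, rz, grip, ...]. A call has 1 to 10 rows; each row is the pose to reach, as a shift and turn from the pose commanded when the call began, along the tool's axes at that moment; what a row does not reach only later rows make up. A row lasts 1/10 s, in which the tool goes at most 50 mm and 8.59 degrees, less where a joint would pass 70% of its speed; a pose out of reach is approached as far as the arm can. A call with a gripper value outside its range is refused whole. The fingers move at their own pace and stop on an object; FORCE is the grip in N (left out, the last holds). Time passes only in rows, so rows that repeat a pose let the fingers close. It gives the time, the measured TCP pose, the force, the opening and the grip force at its end, in the units of the state.
- r.observe(): the state, without advancing time (a new reading comes with each control period).
- viewer.get_image(name): name is "scene" or "top" or "wrist"; returns a dict with "img" (400x640x3 uint8, blue, green, red), "range_z" (400x640 float32, mm along the optical axis (not along the pixel's ray), 0 where there is no reading), "camera_matrix" (3x3 intrinsics, pixels), "rvec" (rotation vector, rad) and "tvec" (3), from world to camera coordinates, as OpenCV has them. Camera axes: x right, y down, z forward; pixel columns grow to the right and rows downward; lengths in mm; the calibration is good to about 2 mm. A picture is of the moment at which its call begins.
- r.job_done(): hands the job in; it is judged then, once.
The state is a dict: "time": time; "qpos": joint angles; "dq": joint speeds; "effort": joint torques, N m; "tool_pos": TCP position; "orientation": TCP orientation; "ft_force": force on the tool from outside, world axes, zero at the start; "moment": the same for the moment, N m; "opening": finger opening in mm; "grip_force": force on a finger pad.
Only numpy, scipy, OpenCV 4.12 (cv2) and the standard library are available. Lean on these libraries where they do the work, as an engineer would, in place of code of your own. Each camera call takes 0.05 s, during which the arm holds its last target. There are 200 camera calls.

## Working session

There is one attempt and no reset: what is moved stays moved. The work goes in short steps, Python scripts to look and compute and a shell command to move; the robot and the scene stay as the last step left them, time stands still between calls to the robot, and variables do not carry over. Pictures are saved under pics/ and viewed, at most 10 in all, crops included, and the job is handed in when it is done.

```bash
ls; mkdir -p pics; python3 - <<'E'
from cell import r, viewer
import cv2,pickle
o=r.observe();print(o, r.tcp_to_tips)
d={n:viewer.get_image(n) for n in("scene","top")}
pickle.dump(d,open('v.pkl','wb'))
for n in d: cv2.imwrite(f'pics/{n}1.png',d[n]['img']);print(n,d[n]['camera_matrix'].tolist(),d[n]['rvec'],d[n]['tvec'])
E
```

```text
pics
{'time': 0.0, 'qpos': array([-6.64615673e+01,  1.36810788e+01, -8.17480203e-01,  7.55863989e+01,
        1.83200385e-03,  9.00003034e+01]), 'dq': array([-0.01286777,  0.01622913,  0.00974183,  0.0537026 ,  0.03000119,
       -0.03889966]), 'effort': array([ 1.44825794e-04, -5.38786018e+01,  3.46438801e+01,  1.84267899e-02,
       -6.70603822e-05,  2.21853691e-05]), 'tool_pos': array([ 209.59821563, -481.14934202,  404.07269227]), 'orientation': array([-1.79915042e+02, -1.83155195e-03,  2.35381266e+01]), 'ft_force': array([-0.39502601,  0.91838123,  0.36109279]), 'moment': array([-0.03821349,  0.00985522,  0.00459273]), 'grip_force': 0.0, 'opening': 85.53268014392211} 173.4
scene [[437.9791292417691, 0.0, 312.018163551892], [0.0, 437.9791292417691, 199.07326917656988], [0.0, 0.0, 1.0]] [ 1.19225983 -2.20624257  1.06825955] [363.79275428 253.47429014 628.98320476]
top [[505.8265390791088, 0.0, 324.18709631315636], [0.0, 505.8265390791088, 200.8826822880301], [0.0, 0.0, 1.0]] [ 2.13968679 -2.1443995   0.17686301] [112.0844017  516.89259896 865.97650907]
```

View pics/scene1.png

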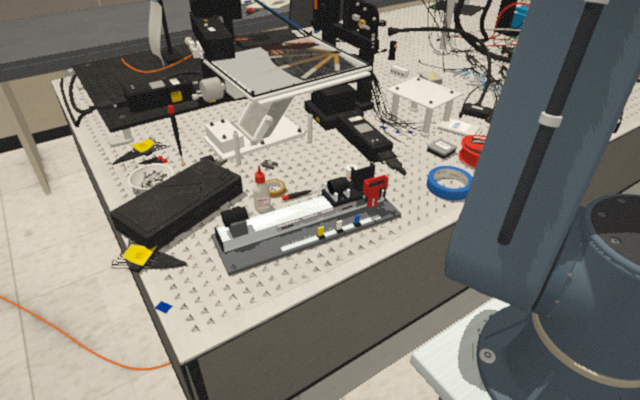

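View pics/top1.png

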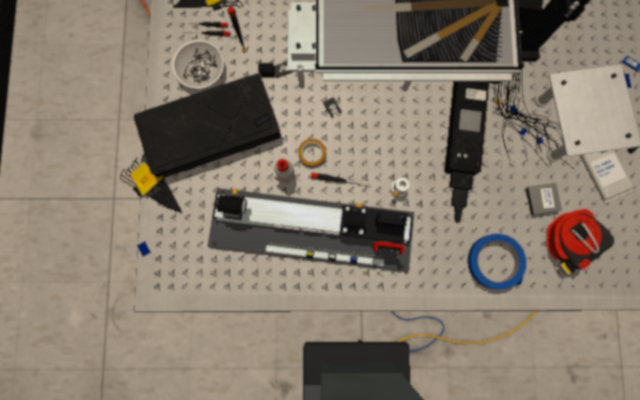

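The overview pictures show the rail's base plate in the top view from about (211,190) to (411,270). The carriage with its red lever is at (388,246), and the flags are yellow (310,254), white (332,257) and blue (353,260). Next I'll localise them.

```bash
cat > h.py <<'E'
import numpy as np,cv2
def pose(d):
    R=cv2.Rodrigues(np.array(d['rvec'],float))[0];t=np.array(d['tvec'],float).ravel();return R,t
def cast(d,uv,z):
    R,t=pose(d);K=np.array(d['camera_matrix']);C=-R.T@t
    v=R.T@np.linalg.solve(K,np.array([uv[0],uv[1],1.]));return C+v*(z-C[2])/v[2]
def proj(d,P):
    return cv2.projectPoints(np.array(P,float).reshape(-1,1,3),np.array(d['rvec'],float),np.array(d['tvec'],float),np.array(d['camera_matrix']),None)[0].reshape(-1,2)
def cloud(d):
    R,t=pose(d);K=np.array(d['camera_matrix']);Z=d['range_z'];v,u=np.mgrid[:Z.shape[0],:Z.shape[1]]
    c=np.stack([(u-K[0,2])*Z/K[0,0],(v-K[1,2])*Z/K[1,1],Z],-1);P=(c-t)@R;P[Z<=0]=np.nan;return P
def mask(d,col):
    h=cv2.cvtColor(d['img'],cv2.COLOR_BGR2HSV);H,S,V=[h[...,i].astype(int) for i in range(3)]
    return {'red':((H<8)|(H>172))&(S>150)&(V>70),'yellow':(H>20)&(H<35)&(S>150)&(V>80),'blue':(H>105)&(H<125)&(S>130)}[col]
E
python3 - <<'E'
import pickle,numpy as np,cv2
from h import *
d=pickle.load(open('v.pkl','rb'))
for n,(a,b,c,e) in {'top':(200,180,420,280),'scene':(200,160,410,275)}.items():
    D=d[n];P=cloud(D)
    for col in('red','yellow','blue'):
        m=mask(D,col);w=np.zeros_like(m);w[b:e,a:c]=1;m&=w
        k,l,s,ce=cv2.connectedComponentsWithStats(m.astype(np.uint8))
        for i in range(1,k):
            if s[i,4]>=4: print(n,col,s[i].tolist(),ce[i].round(1),np.nanmedian(P[l==i],0).round(1), cast(D,ce[i],28).round(1))
D=d['top'];P=cloud(D)
# rail/plates top by height
sub=P[180:280,200:420].reshape(-1,3)
for lo,hi in((6,14),(28,38),(45,60),(70,100)):
    q=sub[(sub[:,2]>lo)&(sub[:,2]<hi)][:,:2].astype(np.float32)
    print(lo,hi,len(q),cv2.minAreaRect(q))
i=D['img'][170:290,200:430];cv2.imwrite('pics/crop.png',cv2.resize(i,None,fx=3.4,fy=3.4,interpolation=cv2.INTER_CUBIC))
E
```

```text
top red [373, 241, 32, 13, 196] [388.2 245.3] [434.4   3.7  90.8] [438.2  -3.7  28. ]
top yellow [308, 252, 5, 4, 17] [309.9 253.4] [424.3 136.7  34.1] [424.1 136.7  28. ]
top blue [352, 258, 4, 4, 13] [353.5 259.2] [413.6  58.4  30.2] [413.7  58.7  28. ]
scene red [255, 167, 10, 16, 96] [259.3 176.3] [568.9 186.9  85.2] [642.1 152.9  28. ]
scene red [363, 175, 25, 33, 443] [373.4 188.4] [432.    4.9  66.6] [469.9 -29.5  28. ]
scene red [282, 195, 7, 5, 26] [285.4 197. ] [567.6 131.1   8.8] [546.8 142.5  28. ]
scene yellow [318, 226, 6, 11, 46] [320.2 231.1] [423.1 138.1  21.9] [421.1 140.5  28. ]
scene blue [354, 215, 6, 9, 37] [356.5 219.1] [413.   59.3  24.3] [410.8  61.8  28. ]
6 14 5589 ((470.5536193847656, 138.4027099609375), (397.5168151855469, 183.3336639404297), 89.95658111572266)
28 38 2506 ((485.6481628417969, 132.06808471679688), (357.16766357421875, 142.82467651367188), 89.51847076416016)
45 60 1418 ((487.10906982421875, 125.9042739868164), (318.29150390625, 58.67725372314453), 82.69911193847656)
70 100 1265 ((473.03955078125, 135.23382568359375), (324.16143798828125, 64.89181518554688), 82.58063507080078)
```

View pics/crop.png

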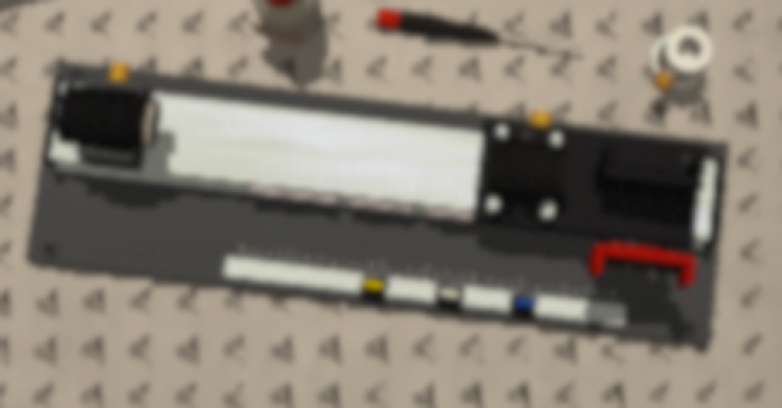

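The crop confirms the layout: the lever with its cheeks spans x 592–695 at y≈260, the plate is just above it, and yellow is the farthest station. Now I'll work in rail axes.

```bash
python3 - <<'E'
import pickle,numpy as np,cv2
from h import *
d=pickle.load(open('v.pkl','rb'))
D=d['top'];P=cloud(D)
a=np.radians(-7.5);ex=np.array([np.cos(a),np.sin(a)]);ey=np.array([-np.sin(a),np.cos(a)])
def loc(p): p=np.asarray(p);return np.stack([p[...,:2]@ex,p[...,:2]@ey,p[...,2]],-1)
for n in('top','scene'):
    D=d[n];P=cloud(D)
    m=mask(D,'red');w=np.zeros_like(m);
    if n=='top': w[235:262,365:412]=1
    else: w[170:212,358:392]=1
    q=loc(P[m&w.astype(bool)]);
    for lo,hi in((82,96),(60,82),(12,60)):
        s=q[(q[:,2]>lo)&(q[:,2]<hi)]
        if len(s): print(n,lo,len(s),'pct x',np.nanpercentile(s[:,0],[2,50,98]).round(1),'y',np.nanpercentile(s[:,1],[2,50,98]).round(1),'z',np.nanmax(s[:,2]).round(1))
    for c in('yellow','blue'):
        m=mask(D,c);w[:]=0; w[210:265,300:362]=1
        q=loc(P[m&w.astype(bool)]);print(n,c,np.nanmedian(q,0).round(1),np.ptp(q[:,1]).round(1))
D=d['top'];P=cloud(D)
L=loc(P);s=L[180:280,355:420].reshape(-1,3);s=s[s[:,2]>82];print('>82 (lever,plate)');H=np.histogram2d(s[:,0],s[:,1],bins=[np.arange(420,500,4),np.arange(15,125,5) if 0 else np.arange(35,150,5)-0])[0]
print(s.min(0),s.max(0)); 
E=np.histogram2d(s[:,0],s[:,1],bins=[np.arange(415,500,4),np.arange(-100,80,6)]);print(E[1]);print(E[2]);print(E[0].astype(int))
# base plate edges, lever top corners by contour
s=L[170:290,200:430].reshape(-1,3);b=s[(s[:,2]>7)&(s[:,2]<13)];print('plate',np.percentile(b,[1,99],axis=0).round(1))
for nme,pts in {'plate corners cast z10':[(200+58/3.4,170+63/3.4),(200+727/3.4,170+143/3.4),(200+707/3.4,170+350/3.4),(200+28/3.4,170+262/3.4)]}.items():
    print([loc(cast(D,p,10)).round(1).tolist() for p in pts])
E
```

```text
top 82 154 pct x [419.8 429.7 434.1] y [35.4 60.5 83.9] z 95.4
top 60 13 pct x [419.7 425.3 430.9] y [38.7 82.8 84.2] z 81.7
top 12 23 pct x [437.6 438.5 440.8] y [34.8 59.4 77.6] z 57.7
top yellow [402.6 190.8  34.1] 7.5
top blue [402.5 112.   30.2] 6.9
scene 82 119 pct x [417.4 427.9 431.8] y [37.7 62.7 84.3] z 91.1
scene 60 169 pct x [417.2 427.2 465.9] y [38.2 58.8 84.8] z 82.0
scene 12 154 pct x [425.5 428.1 465.1] y [47.8 63.1 76.7] z 59.7
scene yellow [401.3 191.9  21.9] nan
scene blue [401.6 112.7  24.3] 22.2
>82 (lever,plate)
[419.05524307  33.77798553  82.00661894] [484.01047426 121.79883083  96.0573257 ]
[415 419 423 427 431 435 439 443 447 451 455 459 463 467 471 475 479 483
 487 491 495 499]
[-100  -94  -88  -82  -76  -70  -64  -58  -52  -46  -40  -34  -28  -22
  -16  -10   -4    2    8   14   20   26   32   38   44   50   56   62
   68   74]
[[ 0  0  0  0  0  0  0  0  0  0  0  0  0  0  0  0  0  0  0  0  0  0  0  0
   0  0  0  0  0]
 [ 0  0  0  0  0  0  0  0  0  0  0  0  0  0  0  0  0  0  0  0  0  0  6  2
   0  0  0  0  0]
 [ 0  0  0  0  0  0  0  0  0  0  0  0  0  0  0  
[... 1136 characters left out ...]
4  5  5  3]
 [ 0  0  0  0  0  0  0  0  0  0  0  0  0  0  0  0  0  0  0  0  0  0  5  5
   0  0  0  0  0]
 [ 0  0  0  0  0  0  0  0  0  0  0  0  0  0  0  0  0  0  0  0  0  0  6  3
   0  0  0  0  0]
 [ 0  0  0  0  0  0  0  0  0  0  0  0  0  0  0  0  0  0  0  0  0  0  1  1
   0  0  0  0  0]
 [ 0  0  0  0  0  0  0  0  0  0  0  0  0  0  0  0  0  0  0  0  0  0  0  0
   0  0  0  0  0]
 [ 0  0  0  0  0  0  0  0  0  0  0  0  0  0  0  0  0  0  0  0  0  0  0  0
   0  0  0  0  0]
 [ 0  0  0  0  0  0  0  0  0  0  0  0  0  0  0  0  0  0  0  0  0  0  0  0
   0  0  0  0  0]]
plate [[393.5  11.6   7.6]
 [549.1 376.3  13. ]]
[[500.5, 378.3, 10.0], [503.7, 10.9, 10.0], [391.4, 10.3, 10.0], [391.2, 376.8, 10.0]]
```

```bash
python3 -m inch '[0.20,-0.16,0,0,0,-0.5,1, 0.20,-0.16,0,0,0,-0.5,1, 0.20,-0.16,0,0,0,-0.5,1, 0.20,-0.16,0,0,0,-0.5,1, 0.20,-0.16,0,0,0,-0.5,1, 0.20,-0.16,0,0,0,-0.5,1, 0.4206,-0.3418,0.05,0,0,-1.029,1, 0.4206,-0.3418,0.05,0,0,-1.029,1, 0.4206,-0.3418,0.05,0,0,-1.029,1, 0.4206,-0.3418,0.05,0,0,-1.029,1]' 20
python3 -m inch '[0,0,0,0,0,0,1,0,0,0,0,0,0,1,0,0,0,0,0,0,1]'; python3 -c "
from cell import r;print(r.observe())"
```

```text
time: 1.1
tool_pos: [418.9, -77.8, 369.9]
orientation: [180.0, 0.0, 82.8]
ft_force: [1.3, -1.6, -0.2]
opening: 85.4
grip_force: 0.0
time: 1.4
tool_pos: [418.2, -79.8, 370.2]
orientation: [-180.0, 0.0, 82.4]
ft_force: [-0.4, 0.0, 0.9]
opening: 85.3
grip_force: 0.0
{'time': 1.4, 'qpos': array([-1.08005038e+01,  4.85740968e+00, -1.68062581e+01,  6.83624754e+01,
       -1.43053835e-02,  8.67721209e+01]), 'dq': array([-1.36106322, -0.38039765,  0.0352843 , -0.04383274,  0.00823971,
        0.02515006]), 'effort': array([ 1.35005191e+00, -3.99927950e+01,  3.35040092e+01, -3.04556871e-02,
        4.63769550e-02, -9.11985171e-04]), 'tool_pos': array([418.23966255, -79.82120178, 370.21823421]), 'orientation': array([-1.79973093e+02,  1.28106332e-02,  8.24273815e+01]), 'ft_force': array([-4.07050652e-01,  5.74092714e-05,  8.57488951e-01]), 'moment': array([-0.02298334,  0.01770816, -0.04078503]), 'grip_force': 0.0, 'opening': 85.2891551319693}
```

```bash
python3 -m inch '[0.085,0.030,0.02,0,0,0,1,0.085,0.030,0.02,0,0,0,1,0.085,0.030,0.02,0,0,0,1,0.085,0.030,0.02,0,0,0,1]'
python3 - <<'E'
from cell import r, viewer
import cv2,pickle
from h import *
o=r.observe();print(o['tool_pos'],o['orientation'])
D=viewer.get_image('wrist');pickle.dump(D,open('w.pkl','wb'))
cv2.imwrite('pics/w1.png',D['img'])
P=cloud(D);a=np.radians(-7.5);ex=np.array([np.cos(a),np.sin(a)]);ey=np.array([-np.sin(a),np.cos(a)])
L=np.stack([P[...,:2]@ex,P[...,:2]@ey,P[...,2]],-1)
m=mask(D,'red');q=L[m&(L[...,2]>84)&(L[...,2]<96)];print(len(q),np.percentile(q,[1,50,99],axis=0).round(1))
s=L[(L[...,2]>84)&(L[...,2]<96)&(L[...,0]>445)&(L[...,0]<500)&(L[...,1]>20)&(L[...,1]<95)];print(len(s),np.percentile(s,[1,50,99],axis=0).round(1))
E
```

```text
time: 1.8
tool_pos: [459.2, 0.3, 350.1]
orientation: [-180.0, 0.0, 82.4]
ft_force: [-0.2, -0.9, -0.2]
opening: 85.5
grip_force: 0.0
[4.59244862e+02 2.88228050e-01 3.50111099e+02] [-1.79955019e+02  2.06997654e-02  8.24326440e+01]
742 [[420.5  35.7  84.2]
 [430.7  61.9  89.4]
 [433.9  84.7  91.2]]
896 [[466.8  36.3  84.6]
 [471.   62.6  89.4]
 [482.9  85.1  91.1]]
```

View pics/w1.png

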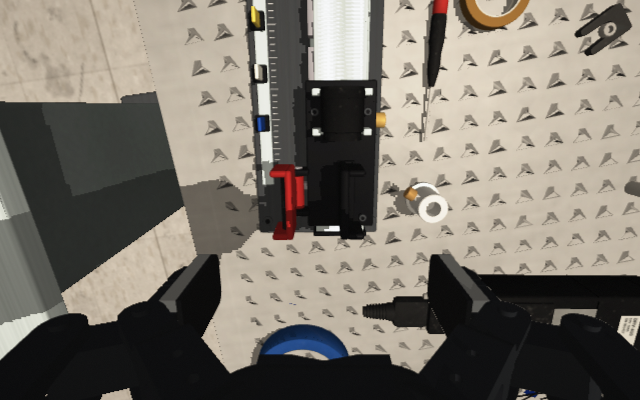

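Wrist view shows the lever at (285,200) and the plate at (352,200). Both agree with the estimate and the tool is centred on them, so I'll descend and squeeze.

```bash
python3 -m inch '[0,-0.0005,0.05,0,0,0,1,0,-0.0005,0.09,0,0,0,1,0,-0.0005,0.115,0,0,0,1,0,-0.0005,0.115,0,0,0,1,0,-0.0005,0.115,0,0,0,0.65]' 20
python3 -m inch '[0,0,0,0,0,0,0.6,0,0,0,0,0,0,0.5,0,0,0,0,0,0,0.4,0,0,0,0,0,0,0.4,0,0,0,0,0,0,0.4]' 25
```

```text
time: 2.35
tool_pos: [458.8, 0.1, 236.1]
orientation: [-180.0, 0.0, 82.4]
ft_force: [0.1, 0.6, 1.0]
opening: 73.3
grip_force: 0.0
time: 2.85
tool_pos: [457.6, 1.1, 236.6]
orientation: [-179.9, 0.0, 82.5]
ft_force: [-8.6, -0.4, 7.7]
opening: 37.7
grip_force: 26.1
```

```bash
python3 -m inch '[0,-0.0012,-0.001,0,0,0,0.35,0,-0.0012,-0.001,0,0,0,0.35]' 25
python3 - <<'E'
from cell import r, viewer
import cv2
d=viewer.get_image('scene');cv2.imwrite('pics/s2.png',cv2.resize(d['img'][130:280,200:440],None,fx=3.3,fy=3.3,interpolation=cv2.INTER_CUBIC))
E
```

```text
time: 3.05
tool_pos: [457.3, 1.3, 236.8]
orientation: [-180.0, 0.0, 82.5]
ft_force: [-2.6, -1.5, -2.0]
opening: 37.7
grip_force: 27.9
```

View pics/s2.png

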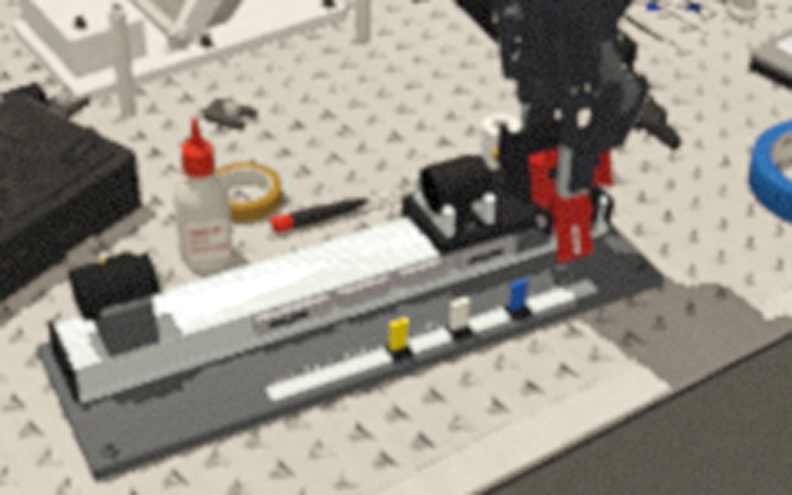

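Squeezed: the finger sits between the lever's cheeks at (570,170) and the opening reads 37.7 mm. I'll start with a small test slide.

```bash
python3 -m inch '[0.002,0,0,0,0,0,0.35,0.004,0,0,0,0,0,0.35,0.006,0,0,0,0,0,0.35,0.008,0,0,0,0,0,0.35]' 
python3 -c "
from cell import r;o=r.observe();print(o['ft_force'],o['moment'],o['tool_pos'])"
```

```text
time: 3.5
tool_pos: [458.4, 9.5, 236.8]
orientation: [-180.0, -0.0, 82.5]
ft_force: [-5.7, -0.8, 4.9]
opening: 37.6
grip_force: 27.6
[-5.69737612 -0.76174441  4.93756554] [-0.08011202  1.4220222   0.14666791] [458.44520514   9.52502654 236.77678213]
```

```bash
python3 -m inch '[0.006,-0.0005,0,0,0,0,0.35,0.016,-0.0005,0,0,0,0,0.35,0.028,-0.0005,0,0,0,0,0.35,0.040,-0.0005,0,0,0,0,0.35,0.052,-0.0005,0,0,0,0,0.35,0.064,-0.0005,0,0,0,0,0.35,0.074,-0.0005,0,0,0,0,0.35,0.082,-0.0005,0,0,0,0,0.35,0.085,-0.0005,0,0,0,0,0.35,0.085,-0.0005,0,0,0,0,0.35]' 

```

```text
time: 4.5
tool_pos: [469.2, 95.1, 236.8]
orientation: [-180.0, -0.1, 82.6]
ft_force: [-4.8, 1.8, 7.3]
opening: 37.5
grip_force: 27.6
```

```bash
python3 -m inch '[0.006,-0.0005,0,0,0,0,0.35,0.014,-0.0005,0,0,0,0,0.35,0.022,-0.0005,0,0,0,0,0.35,0.029,-0.0005,0,0,0,0,0.35,0.033,-0.0005,0,0,0,0,0.35,0.034,-0.0005,0,0,0,0,0.35,0.034,-0.0005,0,0,0,0,0.35]' 
python3 - <<'E'
from cell import r, viewer
import cv2,pickle
from h import *
d=viewer.get_image('scene');pickle.dump(d,open('s3.pkl','wb'));cv2.imwrite('pics/s3.png',cv2.resize(d['img'][150:260,250:410],None,fx=5,fy=5,interpolation=cv2.INTER_CUBIC))
P=cloud(d);a=np.radians(-7.5);ex=np.array([np.cos(a),np.sin(a)]);ey=np.array([-np.sin(a),np.cos(a)])
L=np.stack([P[...,:2]@ex,P[...,:2]@ey,P[...,2]],-1)
w=np.zeros(d['img'].shape[:2],bool);w[150:260,290:410]=1
for c in('red','yellow'):
    q=L[mask(d,c)&w];q=q[(q[:,0]>390)&(q[:,0]<445)]
    for lo,hi in((10,40),(40,60),(60,96)):
        s=q[(q[:,2]>lo)&(q[:,2]<hi)]
        if len(s): print(c,lo,len(s),np.nanpercentile(s,[3,50,97],axis=0).round(1).tolist())
o=r.observe();print(o['tool_pos'],o['tool_pos'][:2]@ex,o['tool_pos'][:2]@ey)
E
```

```text
time: 5.2
tool_pos: [473.3, 128.7, 236.8]
orientation: [180.0, -0.1, 82.5]
ft_force: [-3.8, 0.3, 6.5]
opening: 37.4
grip_force: 28.1
red 10 82 [[419.0, 178.0, 21.8], [422.0, 191.8, 30.1], [426.5, 199.9, 39.4]]
red 40 119 [[424.7, 176.0, 41.2], [428.3, 190.3, 50.7], [432.9, 202.3, 59.3]]
red 60 150 [[423.7, 167.2, 62.3], [432.9, 204.1, 76.2], [441.4, 213.2, 90.8]]
yellow 10 44 [[399.5, 186.7, 11.5], [400.7, 191.9, 24.9], [418.3, 196.7, 34.4]]
[473.25622307 128.66793698 236.75091323] 452.41291460266586 189.33949768149375
```

View pics/s3.png

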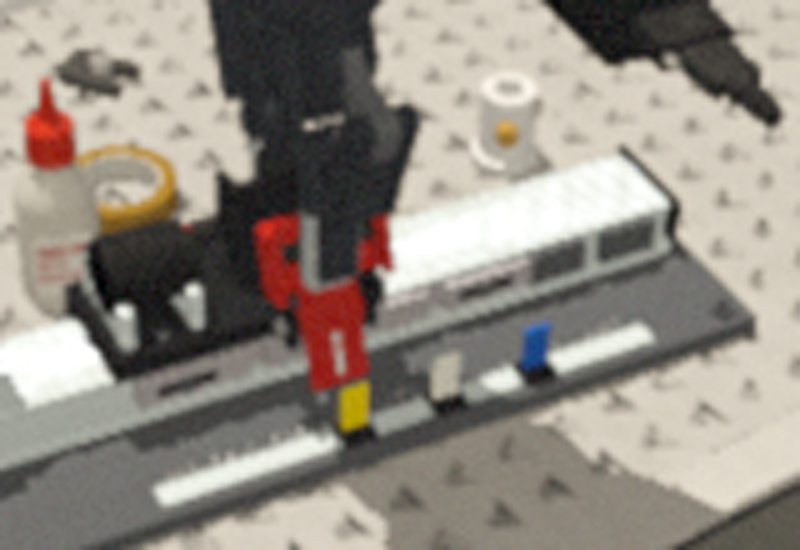

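The index line at (337,350) is about 2.5 mm short of the yellow flag at (355,405) along the rail. I'll go the last 3 mm, then ease off with the fingers still between the cheeks.

```bash
python3 -m inch '[0.0015,0,0,0,0,0,0.35,0.003,0,0,0,0,0,0.35,0.003,0,0,0,0,0,0.35,0.003,-0.001,0,0,0,0,0.5,0.003,-0.002,0,0,0,0,0.55,0.003,-0.003,0,0,0,0,0.6,0.003,-0.004,0,0,0,0,0.65,0.003,-0.004,0,0,0,0,0.65,0.003,-0.004,0,0,0,0,0.65]' 
cat > chk.py <<'E'
from cell import r
import sys,numpy as np
f=[];a=np.radians(-7.5);ex=np.array([np.cos(a),np.sin(a)]);ey=np.array([-np.sin(a),np.cos(a)])
o=r.observe();F=o['ft_force'];p=o['tool_pos'][:2];print('loc',round(p@ex,1),round(p@ey,1),'Fx,Fy',round(F[:2]@ex,1),round(F[:2]@ey,1),'open',round(o['opening'],1),'t',o['time'])
sys.exit(int(F[:2]@ey<-float(sys.argv[1]) if len(sys.argv)>1 else 0))
E
python3 chk.py
```

```text
time: 6.15
tool_pos: [469.8, 131.0, 236.4]
orientation: [180.0, -0.0, 82.5]
ft_force: [0.2, -0.7, -1.3]
opening: 55.7
grip_force: 0.0
loc 448.7 191.2 Fx,Fy 0.2 -0.7 open 55.7 t 6.15
```

```bash
python3 -m inch '[0.002,0,0,0,0,0,0.65,0.004,0,0,0,0,0,0.65,0.006,0,0,0,0,0,0.65,0.0065,0,0,0,0,0,0.65,0.0065,0,0,0,0,0,0.65]'>/dev/null; python3 chk.py 8 &&
python3 -m inch '[0.0005,0,0,0,0,0,0.65,0.001,0,0,0,0,0,0.65]'>/dev/null; python3 chk.py 8 &&
python3 -m inch '[0.0005,0,0,0,0,0,0.65,0.001,0,0,0,0,0,0.65]'>/dev/null; python3 chk.py 8 &&
python3 -m inch '[0.0005,0,0,0,0,0,0.65,0.001,0,0,0,0,0,0.65]'>/dev/null; python3 chk.py 8 &&
python3 -m inch '[0.0005,0,0,0,0,0,0.65,0.001,0,0,0,0,0,0.65]'>/dev/null; python3 chk.py 8 &&
python3 -m inch '[0.0005,0,0,0,0,0,0.65,0.001,0,0,0,0,0,0.65]'>/dev/null; python3 chk.py 8 &&
python3 -m inch '[0.0005,0,0,0,0,0,0.65,0.001,0,0,0,0,0,0.65]'>/dev/null; python3 chk.py 8
```

```text
loc 448.5 197.8 Fx,Fy -0.3 -0.3 open 55.6 t 6.65
loc 448.5 198.7 Fx,Fy -0.3 -0.5 open 55.8 t 6.85
loc 448.5 199.7 Fx,Fy 0.2 0.0 open 55.3 t 7.05
loc 448.5 200.7 Fx,Fy 0.0 -0.6 open 56.0 t 7.25
loc 448.5 201.5 Fx,Fy -0.1 -3.0 open 55.3 t 7.45
loc 448.5 202.3 Fx,Fy 0.0 -5.2 open 55.5 t 7.65
loc 448.5 203.2 Fx,Fy 0.5 -7.6 open 55.3 t 7.85
```

```bash
cat > look.py <<'E'
import cv2,sys
from cell import viewer
from h import *
d=viewer.get_image('scene')
P=cloud(d);a=np.radians(-7.5);ex=np.array([np.cos(a),np.sin(a)]);ey=np.array([-np.sin(a),np.cos(a)])
L=np.stack([P[...,:2]@ex,P[...,:2]@ey,P[...,2]],-1)
w=np.zeros(d['img'].shape[:2],bool);w[150:260,270:410]=1
q=L[mask(d,'red')&w];q=q[(q[:,0]>390)&(q[:,0]<450)&(q[:,1]>140)]
for lo,hi in((10,30),(30,45),(45,60),(60,96)):
    s=q[(q[:,2]>lo)&(q[:,2]<hi)]
    if len(s): print(lo,len(s),np.nanpercentile(s,[3,50,97],axis=0)[:,:2].round(1).tolist())
if len(sys.argv)>1: cv2.imwrite(f'pics/{sys.argv[1]}.png',cv2.resize(d['img'][150:260,250:410],None,fx=5,fy=5,interpolation=cv2.INTER_CUBIC))
E
python3 look.py s4; python3 chk.py
```

```text
10 38 [[420.4, 182.6], [423.2, 192.7], [425.0, 203.9]]
30 60 [[423.0, 183.7], [426.0, 196.9], [428.6, 204.3]]
45 55 [[425.3, 181.2], [427.8, 193.0], [434.0, 208.6]]
60 125 [[416.5, 172.1], [429.3, 213.4], [437.0, 217.7]]
loc 448.5 203.3 Fx,Fy -0.2 -4.2 open 55.5 t 7.9
```

View pics/s4.png

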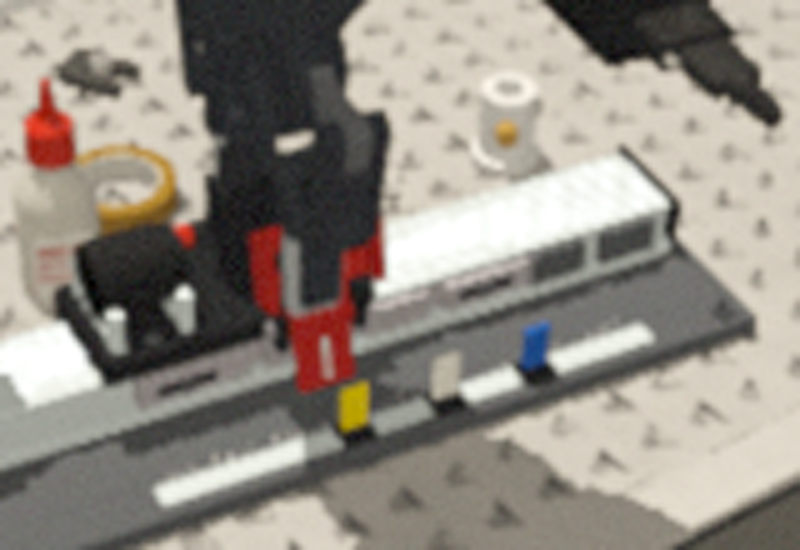

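The carriage followed: the lever centre went from about 190 to about 194 mm, and the flag is at 191.7. The lever is not yet sprung out, so I'll continue feeling with settled readings.

```bash

python3 -m inch '[0.0005,0,0,0,0,0,0.65,0.001,0,0,0,0,0,0.65,0.001,0,0,0,0,0,0.65]'>/dev/null; python3 chk.py 9 &&
python3 -m inch '[0.0005,0,0,0,0,0,0.65,0.001,0,0,0,0,0,0.65,0.001,0,0,0,0,0,0.65]'>/dev/null; python3 chk.py 9 &&
python3 -m inch '[0.0005,0,0,0,0,0,0.65,0.001,0,0,0,0,0,0.65,0.001,0,0,0,0,0,0.65]'>/dev/null; python3 chk.py 9 &&
python3 -m inch '[0.0005,0,0,0,0,0,0.65,0.001,0,0,0,0,0,0.65,0.001,0,0,0,0,0,0.65]'>/dev/null; python3 chk.py 9 && python3 look.py
```

```text
loc 448.5 204.3 Fx,Fy 0.5 -5.2 open 55.4 t 8.2
loc 448.5 205.4 Fx,Fy 0.1 -4.5 open 55.1 t 8.5
loc 448.5 206.4 Fx,Fy -0.2 -5.2 open 55.5 t 8.8
loc 448.5 207.5 Fx,Fy 0.9 -5.1 open 55.5 t 9.1
10 34 [[421.0, 187.0], [423.1, 200.6], [424.8, 207.8]]
30 61 [[422.9, 187.2], [425.6, 201.1], [428.8, 209.0]]
45 59 [[425.6, 185.1], [427.6, 197.7], [432.9, 212.9]]
60 123 [[421.0, 176.5], [429.2, 218.5], [437.7, 222.2]]
```

```bash
set -e
python3 -m inch '[0.0005,0,0,0,0,0,0.65,0.001,0,0,0,0,0,0.65,0.001,0,0,0,0,0,0.65]'>/dev/null; python3 chk.py 8.5
python3 -m inch '[0.0005,0,0,0,0,0,0.65,0.001,0,0,0,0,0,0.65,0.001,0,0,0,0,0,0.65]'>/dev/null; python3 chk.py 8.5
python3 -m inch '[0.0005,0,0,0,0,0,0.65,0.001,0,0,0,0,0,0.65,0.001,0,0,0,0,0,0.65]'>/dev/null; python3 chk.py 8.5
python3 -m inch '[0.0005,0,0,0,0,0,0.65,0.001,0,0,0,0,0,0.65,0.001,0,0,0,0,0,0.65]'>/dev/null; python3 chk.py 8.5
python3 -m inch '[0.0005,0,0,0,0,0,0.65,0.001,0,0,0,0,0,0.65,0.001,0,0,0,0,0,0.65]'>/dev/null; python3 chk.py 8.5
python3 -m inch '[0.0005,0,0,0,0,0,0.65,0.001,0,0,0,0,0,0.65,0.001,0,0,0,0,0,0.65]'>/dev/null; python3 chk.py 8.5
python3 look.py
```

```text
loc 448.5 208.4 Fx,Fy 0.3 -6.2 open 55.4 t 9.45
loc 448.5 209.5 Fx,Fy 0.0 -6.0 open 55.7 t 9.75
loc 448.5 210.4 Fx,Fy -0.4 -5.1 open 55.7 t 10.05
loc 448.5 211.5 Fx,Fy -0.6 -5.3 open 55.7 t 10.35
loc 448.5 212.6 Fx,Fy -0.6 -4.6 open 55.8 t 10.65
loc 448.5 213.6 Fx,Fy 0.2 -5.2 open 55.4 t 10.95
10 37 [[421.4, 192.9], [423.3, 205.8], [425.5, 214.6]]
30 59 [[423.2, 194.3], [425.8, 207.1], [428.1, 215.2]]
45 58 [[425.4, 191.2], [427.7, 204.1], [435.4, 220.1]]
60 123 [[420.5, 182.7], [429.2, 224.4], [437.6, 228.2]]
```

```bash
set -e
python3 -m inch '[0.0005,0,0,0,0,0,0.65,0.001,0,0,0,0,0,0.65,0.001,0,0,0,0,0,0.65]'>/dev/null; python3 chk.py 8.5
python3 -m inch '[0.0005,0,0,0,0,0,0.65,0.001,0,0,0,0,0,0.65,0.001,0,0,0,0,0,0.65]'>/dev/null; python3 chk.py 8.5
python3 -m inch '[0.0005,0,0,0,0,0,0.65,0.001,0,0,0,0,0,0.65,0.001,0,0,0,0,0,0.65]'>/dev/null; python3 chk.py 8.5
python3 -m inch '[0.0005,0,0,0,0,0,0.65,0.001,0,0,0,0,0,0.65,0.001,0,0,0,0,0,0.65]'>/dev/null; python3 chk.py 8.5
python3 -m inch '[0.0005,0,0,0,0,0,0.65,0.001,0,0,0,0,0,0.65,0.001,0,0,0,0,0,0.65]'>/dev/null; python3 chk.py 8.5
python3 look.py
```

```text
loc 448.5 214.6 Fx,Fy -0.6 -3.7 open 55.9 t 11.3
loc 448.5 215.5 Fx,Fy 0.7 -6.0 open 55.3 t 11.6
loc 448.5 216.6 Fx,Fy -0.4 -5.5 open 55.6 t 11.9
loc 448.4 217.5 Fx,Fy -0.5 -4.8 open 55.8 t 12.2
loc 448.5 218.6 Fx,Fy -0.5 -4.4 open 55.1 t 12.5
10 41 [[421.2, 197.6], [422.9, 211.4], [426.0, 219.9]]
30 59 [[422.6, 199.5], [425.3, 212.1], [427.6, 219.8]]
45 63 [[425.8, 195.8], [427.4, 206.3], [434.1, 223.4]]
60 122 [[421.3, 187.2], [429.3, 229.8], [436.9, 233.6]]
```

```bash
set -e
python3 -m inch '[0.0005,0,0,0,0,0,0.65,0.001,0,0,0,0,0,0.65,0.001,0,0,0,0,0,0.65]'>/dev/null; python3 chk.py 8.5
python3 -m inch '[0.0005,0,0,0,0,0,0.65,0.001,0,0,0,0,0,0.65,0.001,0,0,0,0,0,0.65]'>/dev/null; python3 chk.py 8.5
python3 -m inch '[0.0005,0,0,0,0,0,0.65,0.001,0,0,0,0,0,0.65,0.001,0,0,0,0,0,0.65]'>/dev/null; python3 chk.py 8.5
python3 -m inch '[0.0005,0,0,0,0,0,0.65,0.001,0,0,0,0,0,0.65,0.001,0,0,0,0,0,0.65]'>/dev/null; python3 chk.py 8.5
python3 look.py s5
```

```text
loc 448.4 219.6 Fx,Fy -1.0 -4.7 open 55.3 t 12.85
loc 448.5 220.6 Fx,Fy -1.1 -4.3 open 55.4 t 13.15
loc 448.6 222.1 Fx,Fy 0.2 -0.4 open 55.4 t 13.45
loc 448.6 222.9 Fx,Fy 0.3 0.3 open 56.1 t 13.75
10 31 [[425.8, 204.2], [427.5, 218.9], [428.8, 225.1]]
30 52 [[425.6, 204.1], [427.1, 217.3], [429.1, 225.2]]
45 57 [[425.2, 201.5], [427.0, 213.6], [430.4, 227.7]]
60 120 [[415.8, 192.2], [423.9, 223.3], [429.3, 238.3]]
```

View pics/s5.png

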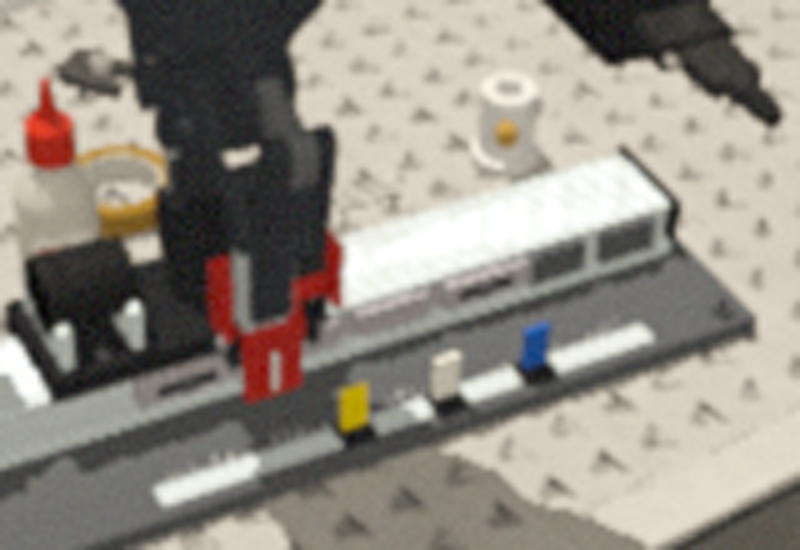

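```bash
python3 -m inch '[-0.003,0,0,0,0,0,0.65,-0.006,0,0,0,0,0,0.65,-0.007,0,0,0,0,0,0.65,-0.007,0.0005,-0.001,0,0,0,0.68]'; python3 chk.py; python3 look.py
```

```text
time: 14.2
tool_pos: [473.2, 154.9, 237.2]
orientation: [-180.0, -0.0, 82.5]
ft_force: [0.1, -0.8, 0.3]
opening: 58.3
grip_force: 0.0
loc 449.0 215.4 Fx,Fy 0.2 -0.8 open 58.3 t 14.2
10 33 [[425.8, 204.0], [427.6, 217.5], [430.2, 224.6]]
30 54 [[425.7, 203.8], [427.3, 217.0], [434.3, 226.4]]
45 68 [[425.1, 200.2], [427.4, 217.5], [441.0, 228.8]]
60 141 [[416.3, 192.0], [424.4, 230.9], [430.0, 238.0]]
```

The picture shows the lever upright, with its foot drawn in at (272,375), so the latch has dropped in. The carriage stayed put as the finger backed off the cheek. Now I'll lift clear and check.

```bash
python3 -m inch '[0,0,-0.01,0,0,0,0.68,0,0,-0.03,0,0,0,0.68,0,0,-0.06,0,0,0,0.68,0,0,-0.1,0,0,0,0.68,0,0,-0.13,0,0,0,0.68,0,0,-0.13,0,0,0,0.68]'; python3 look.py s6; python3 - <<'E'
from h import *
from cell import viewer
a=np.radians(-7.5);ex=np.array([np.cos(a),np.sin(a)]);ey=np.array([-np.sin(a),np.cos(a)])
D=viewer.get_image('wrist');P=cloud(D);L=np.stack([P[...,:2]@ex,P[...,:2]@ey,P[...,2]],-1)
q=L[mask(D,'red')&(L[...,2]>84)&(L[...,2]<96)&(L[...,0]<450)];print(len(q),np.percentile(q,[1,50,99],axis=0).round(1).tolist())
E
```

```text
time: 14.85
tool_pos: [474.2, 155.5, 372.1]
orientation: [179.6, -0.2, 82.5]
ft_force: [0.2, 0.6, 0.4]
opening: 58.2
grip_force: 0.0
10 34 [[426.2, 204.1], [427.8, 218.0], [429.5, 224.8]]
30 50 [[425.2, 204.1], [427.2, 216.8], [429.3, 224.9]]
45 93 [[425.1, 202.0], [427.3, 215.6], [439.2, 228.1]]
60 297 [[416.5, 192.2], [426.5, 216.1], [430.0, 237.9]]
623 [[419.6, 189.2, 84.9], [429.6, 215.3, 89.3], [432.9, 238.4, 91.1]]
```

View pics/s6.png

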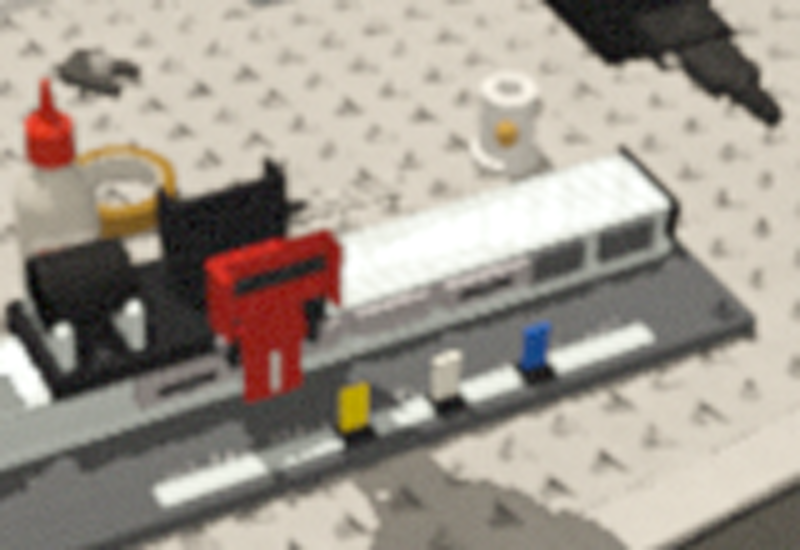

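The lever stands at its rest position (wrist view: 419.6–432.9 mm, against 420.5–433.9 mm when parked), about 22 mm past the flag, and the bottle, screwdriver and holder are undisturbed.

```bash
python3 -c "
from cell import r;print(r.job_done())"
```

```text
the job is handed in; nothing more can be done
None
```

The carriage is latched home in the yellow station's notch, about 22 mm past the flag; the robot is clear of it and I handed the job in at about 15 s.

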